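# Clamp down the lid of a paint pressure pot

### The job

Close the paint pressure pot for spraying: tighten its four wing knobs clockwise in cross order, always going from one knob to the one straight across before the other two. Go round once to bring all four just snug (about 0.3 N m each), then once more in cross order to bring each to about 0.75 N m, roughly an eighth of a turn further; never go past 1.2 N m, as that crushes the gasket. Leave the jar, cup and bottle standing where they are, and let go of everything at the end.

Things in the scene. Friction and masses are not known exactly. Their poses are not given: they have to be found in the camera images.
- pot: Paint pressure pot: fixed grey steel drum 196 mm across with an aluminium lid. Origin: centre of its underside, on the table; z up. Four swing bolts with wing knobs stand 120 mm from its vertical axis, 90 degrees apart, at 45, 135, 225 and 315 degrees from its x axis (knobs 1, 2, 3, 4, counter-clockwise from above; 1 is opposite 3, 2 opposite 4).
- lid: The lid, 208 mm across, 14 mm thick; its four forked ears' upper faces lie 210 mm above the table. Origin: centre of its underside, 196 mm up. Gauge, air nipple and relief valve stand within 42 mm of its axis, up to 50 mm above its upper face. It rides on the springy gasket and moves only a few tenths of a millimetre.
- knob1: Wing knob at 45 degrees. Origin: on its vertical screw axis, underside of its washer, about 210 mm above the table. Its grip is an upright flat bar along the knob's own x axis: 60 mm long, 11 mm thick (along its y), from 17 to 45 mm above the origin, rounded ends up to 47 mm. Below the bar: hub 25 mm and washer 34 mm across. Clockwise from above tightens; it sinks 0.8 mm per radian.
- knob2: Wing knob at 135 degrees, same shape and frame as knob 1. How each of the four behaves: at first it has an unknown slack of 0.1 to 0.9 rad and turns easily (0.02 N m); from contact on the torque needed climbs slowly, then by about 0.7 N m per radian turned (0.01 N m per newton of clamping force), and it stays where it is left.
- knob3: Wing knob at 225 degrees, opposite knob 1, same shape, frame and behaviour. The resistance is friction, so after a quick turn has stopped the moment left on the tool may be smaller or of the other sign; after a last slow turn of 0.02 to 0.03 rad clockwise it shows the true torque (counter-clockwise on the tool).
- knob4: Wing knob at 315 degrees, opposite knob 2, same shape, frame and behaviour. Tightening two opposite knobs takes a little (some 5 to 8 N) off the clamping force of the other two. The slack cannot be read from the poses: it must be felt.
- paint_jar: Closed glass paint jar, 64 mm across, 75 mm high, beyond the pot. Origin: centre of its underside. Leave it alone.
- mixing_cup: Empty white plastic mixing cup, 72 mm across the rim, 85 mm high, left of the pot. Origin: centre of its underside. Leave it alone.
- thinner_bottle: Clear bottle of thinner, 62 mm across, 140 mm high, right of the pot. Origin: centre of its underside. Leave it alone.

How it is judged (in metres and radians):
On the way, in this order (a step that is already met when the one before it is completed fails the run):
1. first round: two opposite knobs are snug (clamping with 8 to 45 N) while the other two are still loose (under 4 N) (((contact force between knob1 and lid between 8 and 45 N and contact force between knob3 and lid between 8 and 45 N and contact force between each of knob2, knob4 and lid below 4 N) or (contact force between knob2 and lid between 8 and 45 N and contact force between knob4 and lid between 8 and 45 N and contact force between each of knob1, knob3 and lid below 4 N))), for 0.2 s.
2. all four knobs are snug (clamping with 8 to 45 N each), none firm yet (contact force between knob1 and lid between 8 and 45 N and contact force between knob2 and lid between 8 and 45 N and contact force between knob3 and lid between 8 and 45 N and contact force between knob4 and lid between 8 and 45 N), for 0.2 s.
3. second round: two opposite knobs are firm (over 45 N) while the other two are still only snug (((contact force between each of knob1, knob3 and lid above 45 N and contact force between each of knob2, knob4 and lid below 45 N) or (contact force between each of knob2, knob4 and lid above 45 N and contact force between each of knob1, knob3 and lid below 45 N))), for 0.2 s.
At the end, for the whole second after the job is handed in: All four wing knobs clamp the lid firmly, each with 45 to 140 N (about 0.5 to 1.5 N m of tightening torque), and the jar, cup and bottle stand within 20 mm of where they were (contact force between knob1 and lid between 45 and 140 N and contact force between knob2 and lid between 45 and 140 N and contact force between knob3 and lid between 45 and 140 N and contact force between knob4 and lid between 45 and 140 N and distance of each of paint_jar, mixing_cup, thinner_bottle from where it was at the start of the episode below 0.02 m); the robot touches nothing.
It fails at once if a knob is over-tightened: it clamps the lid with more than 140 N (about 1.5 N m) (contact force between any of knob1, knob2, knob3, knob4 and lid above 140 N).
It fails at once if the jar, cup or bottle is knocked over or pushed more than 20 mm (distance of any of paint_jar, mixing_cup, thinner_bottle from where it was at the start of the episode above 0.02 m or angle between any of paint_jar, mixing_cup, thinner_bottle's own z axis and vertical above 0.3 rad).
It also fails if it takes over 72 s, if anything falls off the work surface, if the arm or the gripper's body presses on something with over 40 N, if the wrist force passes 120 N, or if a joint passes its speed limit or range.

### The arm

A 7-joint arm with a two-finger parallel gripper is mounted at the origin on the work surface. World frame = base frame: x ahead of the robot, y to its left, z up, the work surface at z = 0. Lengths are in mm, angles in rad, forces in N, time in s.
With the tool pointing down it reaches from about 425 to 875 mm from the base axis. Payload 8.4 kg.
Tool frame: the origin (TCP) lies where the fingers leave the gripper's body, on its centre line; the fingertips stand 73 mm ahead of it and the grasp point (between the pads) lies 54 mm ahead of it; z points along the fingers, y is the line along which they close (so a half turn about z gives the same grasp; the last joint's range is limited). The gripper opens to 85 mm and grips with 20 to 120 N. Pads are 22 mm wide; open, the fingers measure 114 mm over their backs; the gripper's body (76 mm by 85 mm) begins 54 mm behind the grasp point. The pads swing forward as they close: fully open they stand 13 mm farther back than shut.
Start: joints at [1.209, 0.333, 0.04, 1.465, -0.013, 1.343, -0.059], TCP at [168.839, -627.663, 303.908] pointing down, gripper open.
Joint ranges: [-2.58, 2.58], [-0.38, 2.09], [-1.3, 1.39], [0.25, 2.4], [-1.5, 4.64], [0.08, 2.09], [-2.65, 2.65]. Speed limits (rad/s): [2.22, 2.22, 2.79, 2.79, 3.14, 3.14, 3.14].

### API

Orientations are given as [roll, pitch, yaw] about the fixed x, y, z axes, in that order (R = Rz(yaw) Ry(pitch) Rx(roll)).
In Python, from bench import robot, read_camera gives the robot as it stands.
- The arm moves only by the tool move_arm, never from a script. Its argument "rows" is a list of rows, each a list of 3 entries, a list of its own where there are three numbers: the opening, from -1 (shut) to 1 (fully open), so that 0 is half open, then the shift along the world's x, y, z in m, then the turn, a rotation vector about the world's x, y, z in degrees. In form: [[fingers, [dx, dy, dz], [wx, wy, wz]], ...]. A call has 1 to 10 rows; each row shifts and turns the commanded pose from where the row before left it; what a row does not reach is not made up. A row lasts 1/8 s, in which the tool goes at most 62.5 mm and 10.7 degrees, less where a joint would pass 70% of its speed; a pose out of reach is approached as far as the arm can. A call with a gripper value outside its range is refused whole. The fingers move at their own pace and stop on an object; "squeeze" is the grip in N (left out, the last holds). Time passes only in rows, so rows that do not move let the fingers close. It gives the time, the measured TCP pose, the force, the opening and the grip force at its end, in the units of the state.
- robot.read_state(): the state, without advancing time (a new reading comes with each control period).
- read_camera(name): name is "side" or "top"; returns a dict with "pixels" (384x512x3 uint8, red, green, blue), "mtx" (3x3 intrinsics, pixels), "xyz" and "orientation" of the camera in the world. Camera axes: x right, y up, looking along -z (the intrinsics and any distortion apply to the point x, -y, -z); pixel columns grow to the right and rows downward; lengths in mm; the calibration is good to about 2 mm. A picture is of the moment at which its call begins. There is no depth.
- robot.close_job(): hands the job in; it is judged then, once.
The state is a dict: "clock": time; "q": joint angles; "qd": joint speeds; "effort": joint torques, N m; "eef_pos": TCP position; "tcp_rot": TCP orientation; "wrist_force": force on the tool from outside, world axes, zero at the start; "moment": the same for the moment, N m; "opening": opening from 0.0 (shut) to 1.0 (fully open); "grasp_force": force on a finger pad.
Only numpy, scipy, OpenCV 4.12 (cv2) and the standard library are available. Lean on these libraries where they do the work, as an engineer would, in place of code of your own. Each camera call takes 0.05 s, during which the arm holds its last target. There are 200 camera calls.

## Working session

There is one attempt and no reset: what is moved stays moved. The work goes in short steps, Python scripts to look and compute and a tool call to move; the robot and the scene stay as the last step left them, time stands still between calls to the robot, and variables do not carry over. Pictures are saved under pics/ and viewed, at most 10 in all, crops included, and the job is handed in when it is done.

Besides the shell and the picture viewer there is one more tool, called after "Request:" as name(argument=value, ...) on one line, values as JSON. move_arm: Moves the arm, as the interface text tells. Its arguments: {"type":"object","properties":{"rows":{"type":"array","items":{"type":"array"}},"squeeze":{"type":"number"}},"required":["rows"]}

```bash
mkdir -p pics; ls; python3 - <<'E'
from bench import robot, read_camera
import cv2
s=robot.read_state(); print(s)
for n in("top","side"):
    c=read_camera(n); cv2.imwrite(f"pics/{n}0.png",c["pixels"][:,:,::-1]); print(n,c["mtx"],c["xyz"],c["orientation"],c.keys())
E
```

```text
pics
{'clock': 0.0, 'q': array([ 1.20884274,  0.33392131,  0.03987304,  1.46626172, -0.01340316,
        1.34330183, -0.05849639]), 'qd': array([-1.87130014e-03,  1.17690585e-04, -2.00093492e-03, -1.47454785e-03,
       -9.29679687e-04,  8.63432662e-04, -9.25146638e-05]), 'effort': array([ 1.53059162e-03, -6.58560634e+01,  1.36644199e+00, -4.05558228e+01,
        1.68827386e-02,  1.27347966e-02, -1.07296759e-05]), 'eef_pos': array([ 168.72593218, -627.37236527,  303.01910621]), 'tcp_rot': array([-3.13997000e+00,  1.07488421e-04,  2.62740185e-01]), 'wrist_force': array([ 0.17733477, -0.31305946,  0.36210807]), 'moment': array([ 0.03535004, -0.01609138, -0.02406794]), 'grasp_force': 0.0, 'opening': 0.9986937728959604}
top [[347.33948866   0.         258.10302705]
 [  0.         347.33948866 189.87023117]
 [  0.           0.           1.        ]] [ 546.24207771    1.36030865 1068.37521059] [ 0.09226533  0.01842862 -1.5667074 ] dict_keys(['pixels', 'mtx', 'xyz', 'orientation'])
side [[446.7592116    0.         255.5916922 ]
 [  0.         446.7592116  199.86262128]
 [  0.           0.           1.        ]] [-83.47636148 849.27525981 789.14940817] [ 1.04642431  0.02112965 -2.45250664] dict_keys(['pixels', 'mtx', 'xyz', 'orientation'])
```

View pics/top0.png

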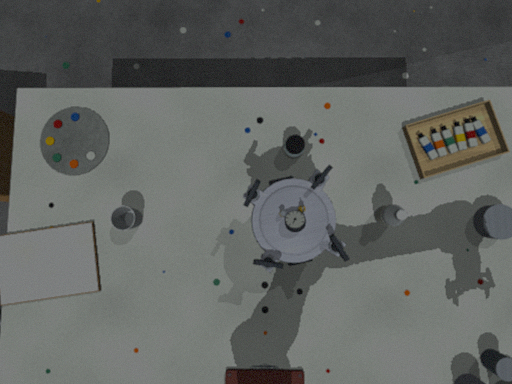

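View pics/side0.png

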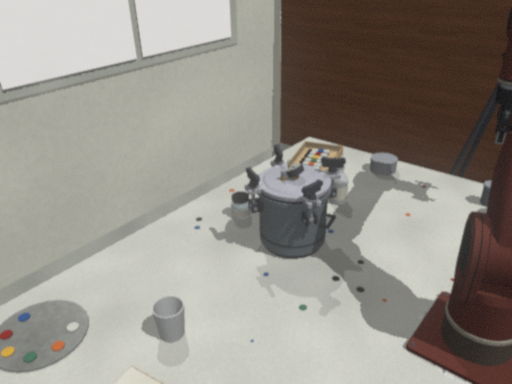

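The top view shows the pot at about (294,220), with wing knobs near (321,177), (252,192), (268,262) and (338,245). The jar is at (293,146), the cup at (123,217) and the bottle at (393,214). I'll zoom in on the pot to get the knob bars.

```bash
cat > h.py <<'E'
import numpy as np, cv2
from scipy.spatial.transform import Rotation as R
def ray(c,uv):
    uv=np.atleast_2d(uv).astype(float); K=c["mtx"]
    d=np.c_[(uv[:,0]-K[0,2])/K[0,0],-(uv[:,1]-K[1,2])/K[1,1],-np.ones(len(uv))]
    return np.array(c["xyz"]),R.from_euler("xyz",c["orientation"]).apply(d)
def onplane(c,uv,z):
    o,d=ray(c,uv); return o+d*((z-o[2])/d[:,2])[:,None]
def project(c,p):
    q=R.from_euler("xyz",c["orientation"]).inv().apply(np.atleast_2d(p)-c["xyz"]); K=c["mtx"]
    return np.c_[K[0,2]+K[0,0]*q[:,0]/-q[:,2],K[1,2]-K[1,1]*q[:,1]/-q[:,2]]
E
python3 - <<'E'
from bench import read_camera
from h import *
c=read_camera("top")
ims=np.mean([read_camera("top")["pixels"].astype(float) for _ in range(6)],0)
np.save("top.npy",ims)
crop=ims[160:280,230:360].clip(0,255).astype(np.uint8)
cv2.imwrite("pics/crop.png",cv2.resize(crop[:,:,::-1],None,fx=5,fy=5,interpolation=cv2.INTER_CUBIC)*1)
# lid ring: bright bluish pixels
g=ims.mean(2); 
for th in(30,40,50,60):
    m=(g<th).astype(np.uint8); m[:160]=0;m[280:]=0;m[:,:230]=0;m[:,360:]=0
    n,l,st,ce=cv2.connectedComponentsWithStats(m)
    for i in range(1,n):
        if st[i,4]>15: print(th,st[i],ce[i].round(1))
E
```

```text
30 [315 175   6   6  19] [316.8 177.1]
30 [332 243   9  11  23] [334.9 247.2]
30 [263 258  12   5  33] [268.2 260.1]
40 [314 174   8   9  33] [317.1 177.1]
40 [269 176  24   9  38] [278.4 179.7]
40 [248 188   5   9  17] [249.2 191.6]
40 [247 190  10  13  34] [252.8 195.7]
40 [286 223  19   9  47] [294.9 228.1]
40 [330 234  16  27  80] [335.7 246.8]
40 [254 257  29  11  77] [267.4 261.1]
40 [288 263  13   3  21] [292.7 263.6]
50 [312 166  20  23 138] [320.  177.2]
50 [269 176  24   9  53] [278.9 179.6]
50 [244 179  16  27 161] [251.9 192.5]
50 [286 223  19   9  59] [294.8 228.1]
50 [330 234  19  27 191] [337.7 247. ]
50 [254 257  29  11 174] [268.4 262.5]
50 [288 263  14   3  27] [293.1 263.6]
60 [311 166  21  23 171] [319.8 177.4]
60 [269 176  24  10  64] [278.8 179.6]
60 [244 179  17  27 184] [252.  192.2]
60 [297 206   6   8  17] [299.8 209.6]
60 [285 221  20  11  77] [294.8 227.6]
60 [330 233  19  28 213] [337.9 247.2]
60 [253 255  31  14 214] [269.1 262.5]
60 [287 260  26   7  56] [296.7 263.2]
```

View pics/crop.png

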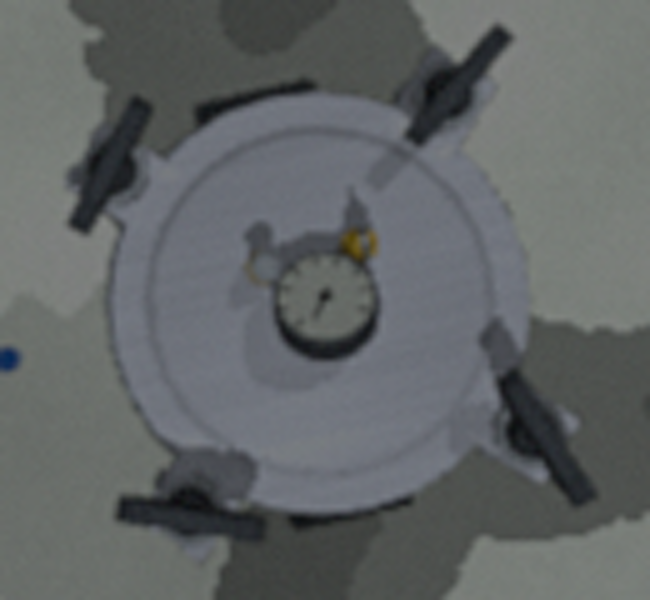

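```bash
python3 - <<'E'
from bench import read_camera
from h import *
from scipy.optimize import least_squares
c=read_camera("top")
E=dict(A=[(415,133),(505,33)],B=[(77,225),(143,105)],C=[(120,508),(264,527)],D=[(503,372),(588,500)])
ctr=[]
for k,v in E.items():
    p=onplane(c,(np.array(v)+.5)/5-.5+[230,160],255); m=p.mean(0); d=p[1]-p[0]; ctr.append(m[:2])
    print(k,m.round(1),np.linalg.norm(d).round(1),"yaw deg",np.degrees(np.arctan2(d[1],d[0])).round(1))
ctr=np.array(ctr)
# A=-?; order CCW from above: A(front right) -> B -> C -> D
f=lambda x:(x[:2]+120*np.c_[np.cos(x[2]+np.arange(4)*np.pi/2),np.sin(x[2]+np.arange(4)*np.pi/2)]-ctr).ravel()
m=ctr.mean(0); r=least_squares(f,[*m,np.arctan2(*(ctr[0]-m)[::-1])])
print(r.x,np.degrees(r.x[2]),r.fun.reshape(4,2).round(1)); print((f(r.x).reshape(4,2)+ctr).round(1))
s=read_camera("side"); ims=np.mean([read_camera("side")["pixels"].astype(float) for _ in range(6)],0)
cv2.imwrite("pics/scrop.png",cv2.resize(ims[135:245,235:365,::-1].clip(0,255).astype(np.uint8),None,fx=5,fy=5,interpolation=cv2.INTER_CUBIC))
fit=f(r.x).reshape(4,2)+ctr
print("pred side crop px (z=255)",((project(s,np.c_[fit,[255]*4])-[235,135]+.5)*5-.5).round())
E
```

```text
A [ 654.2 -132.7  255. ] 63.9 yaw deg -42.0
B [615.1  31.9 255. ] 64.5 yaw deg -28.4
C [451.9  -6.8 255. ] 66.9 yaw deg -97.1
D [ 490.1 -169.8  255. ] 69.6 yaw deg -146.8
[552.80955371 -69.35121335  -0.55568579] -31.838450296033887 [[ 0.6  0. ]
 [ 1.1  0.7]
 [-1.1  0.8]
 [-0.6 -1.5]]
[[ 654.8 -132.7]
 [ 616.1   32.6]
 [ 450.9   -6. ]
 [ 489.5 -171.3]]
pred side crop px (z=255) [[216.  69.]
 [ 87. 185.]
 [387. 246.]
 [491. 117.]]
```

View pics/scrop.png

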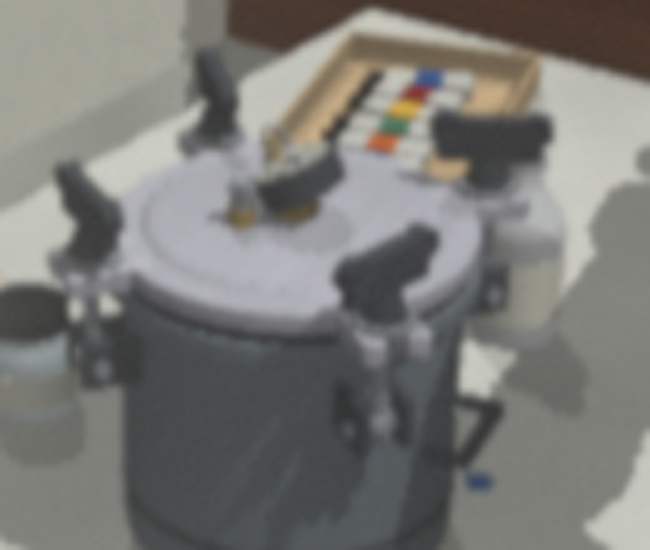

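The side view agrees with the fit: four knobs on the 120 mm circle and the bars clear of other things. I'll start with pair A and C.

Request:
move_arm(rows=[[0.1, [0.035, 0.035, 0.006], [0, 0, 9]], [0.1, [0.035, 0.035, 0.006], [0, 0, 9]], [0.1, [0.035, 0.035, 0.006], [0, 0, 9]], [0.1, [0.035, 0.035, 0.006], [0, 0, 9]], [0.1, [0.035, 0.035, 0.006], [0, 0, 9]], [0.1, [0.035, 0.035, 0.006], [0, 0, 9]], [0.1, [0.035, 0.035, 0.006], [0, 0, 9]], [0.1, [0.035, 0.035, 0.006], [0, 0, 9]], [0.1, [0.035, 0.035, 0.006], [0, 0, 9]], [0.1, [0.035, 0.035, 0.006], [0, 0, 9]]], squeeze=60)

```text
clock: 2.1
eef_pos: [519.8, -276.5, 364.4]
tcp_rot: [3.141, 0.0, 1.838]
wrist_force: [1.2, -0.0, 0.1]
opening: 0.545
grasp_force: 0.0
```

```bash
cat > st.py <<'E'
from bench import robot; import numpy as np
s=robot.read_state()
print(round(s["clock"],2),"q",s["q"].round(2),"pos",s["eef_pos"].round(1),"rpy",np.degrees(s["tcp_rot"]).round(1),"F",s["wrist_force"].round(1),"M",s["moment"].round(3),"op",round(s["opening"],3),"g",round(float(s["grasp_force"]),1))
E
python3 st.py
```

```text
2.1 q [ 0.77  0.21 -0.43  1.51  0.09  1.44  0.61] pos [ 519.8 -276.5  364.4] rpy [180.    0.  105.3] F [ 1.2 -0.   0.1] M [-0.047 -0.063  0.025] op 0.545 g 0.0
```

Request:
move_arm(rows=[[0, [0.034, 0.036, 0], [0, 0, 8.2]], [0, [0.034, 0.036, 0], [0, 0, 8.2]], [0, [0.034, 0.036, 0], [0, 0, 8.2]], [0, [0.033, 0.036, 0], [0, 0, 8.2]], [0, [0, 0, -0.02], [0, 0, 0]], [0, [0, 0, -0.02], [0, 0, 0]]])

```text
clock: 2.85
eef_pos: [654.0, -133.4, 323.0]
tcp_rot: [-3.142, -0.0, 2.406]
wrist_force: [-0.7, -1.0, 0.7]
opening: 0.503
grasp_force: 0.0
```

```bash
python3 st.py; python3 - <<'E'
from bench import read_camera
from h import *
c=read_camera("side"); i=c["pixels"][100:220,230:350,::-1]
t=read_camera("top")["pixels"][140:260,270:390,::-1]
cv2.imwrite("pics/a1.png",cv2.resize(np.hstack([i,t]),(780,390),interpolation=cv2.INTER_CUBIC))
E
```

```text
2.85 q [ 0.54  0.42 -0.57  1.36  0.22  1.42  0.82] pos [ 654.  -133.4  323. ] rpy [-180.    -0.   137.9] F [-0.7 -1.   0.7] M [0.018 0.055 0.007] op 0.503 g 0.0
```

View pics/a1.png

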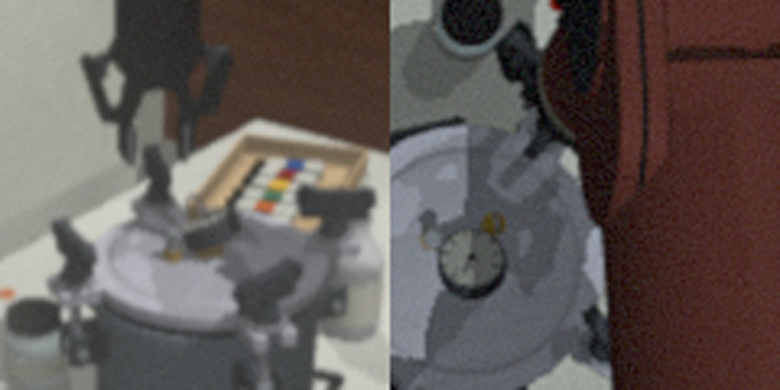

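The side view shows the fingers straddling knob A's bar, at about (150,165). I'll lower the gripper and close it.

Request:
move_arm(rows=[[0, [0, 0, -0.01], [0, 0, 0]], [0, [0, 0, -0.01], [0, 0, 0]], [-1, [0, 0, 0], [0, 0, 0]], [-1, [0, 0, 0], [0, 0, 0]], [-1, [0, 0, 0], [0, 0, 0]], [-1, [0, 0, 0], [0, 0, 0]]], squeeze=60)

```text
clock: 3.7
eef_pos: [653.7, -133.8, 304.3]
tcp_rot: [-3.141, 0.0, 2.406]
wrist_force: [-3.1, -1.3, 2.0]
opening: 0.117
grasp_force: 59.2
```

```bash
python3 st.py
```

```text
3.7 q [ 0.55  0.43 -0.57  1.39  0.23  1.39  0.81] pos [ 653.7 -133.8  304.3] rpy [-180.     0.   137.8] F [-3.1 -1.3  2. ] M [-0.105  0.788 -0.   ] op 0.117 g 59.2
```

Request:
move_arm(rows=[[-1, [0, 0, 0], [0, 0, -5]], [-1, [0, 0, 0], [0, 0, -5]], [-1, [0, 0, 0], [0, 0, -5]], [-1, [0, 0, 0], [0, 0, -5]], [-1, [0, 0, 0], [0, 0, -4]], [-1, [0, 0, 0], [0, 0, -2]], [-1, [0, 0, 0], [0, 0, -1]], [-1, [0, 0, 0], [0, 0, -1]]])

```text
clock: 4.7
eef_pos: [653.7, -133.9, 303.9]
tcp_rot: [-3.141, 0.0, 1.917]
wrist_force: [-4.3, -1.4, 0.9]
opening: 0.114
grasp_force: 59.1
```

```bash
python3 st.py
```

```text
4.7 q [ 0.49  0.41 -0.49  1.39  0.19  1.38  0.35] pos [ 653.7 -133.9  303.9] rpy [-180.     0.   109.8] F [-4.3 -1.4  0.9] M [-0.326  0.859  0.093] op 0.114 g 59.1
```

Request:
move_arm(rows=[[-1, [0, 0, 0], [0, 0, -4]], [-1, [0, 0, 0], [0, 0, -3]], [-1, [0, 0, 0], [0, 0, -1]], [-1, [0, 0, 0], [0, 0, -1]], [-1, [0, 0, 0], [0, 0, -1]]])

```text
clock: 5.32
eef_pos: [653.7, -133.9, 303.8]
tcp_rot: [-3.141, 0.0, 1.743]
wrist_force: [-5.3, -2.0, 0.6]
opening: 0.114
grasp_force: 59.1
```

```bash
python3 st.py
```

```text
5.33 q [ 0.47  0.41 -0.46  1.4   0.18  1.38  0.18] pos [ 653.7 -133.9  303.8] rpy [-180.     0.    99.8] F [-5.3 -2.   0.6] M [-0.496  0.952  0.122] op 0.114 g 59.1
```

Request:
move_arm(rows=[[-1, [0, 0, 0], [0, 0, -4]], [-1, [0, 0, 0], [0, 0, -3]], [-1, [0, 0, 0], [0, 0, -1]], [-1, [0, 0, 0], [0, 0, -1]], [-1, [0, 0, 0], [0, 0, -1]]])

```text
clock: 5.95
eef_pos: [653.7, -133.9, 303.7]
tcp_rot: [-3.141, 0.0, 1.568]
wrist_force: [-4.2, -2.0, 0.1]
opening: 0.112
grasp_force: 59.0
```

```bash
python3 st.py
```

```text
5.95 q [ 0.45  0.4  -0.43  1.4   0.17  1.38  0.02] pos [ 653.7 -133.9  303.7] rpy [-180.     0.    89.8] F [-4.2 -2.   0.1] M [-0.559  0.933  0.283] op 0.112 g 59.0
```

Request:
move_arm(rows=[[0, [0, 0, 0], [0, 0, 0]], [0, [0, 0, 0], [0, 0, 0]], [0, [0, 0, 0.03], [0, 0, 0]], [0, [0, 0, 0.03], [0, 0, 0]], [0, [-0.04, 0.026, 0], [0, 0, -2]], [0, [-0.04, 0.026, 0], [0, 0, -2]], [0, [-0.041, 0.025, 0], [0, 0, -1]], [0, [-0.041, 0.025, 0], [0, 0, -1]], [0, [-0.041, 0.025, 0], [0, 0, -1]], [0, [0, 0, -0.02], [0, 0, 0]]])

```text
clock: 7.2
eef_pos: [449.9, -4.2, 346.0]
tcp_rot: [3.136, 0.001, 1.449]
wrist_force: [1.2, -1.6, -0.3]
opening: 0.501
grasp_force: 0.0
```

```bash
python3 st.py; python3 - <<'E'
from bench import read_camera
from h import *
c=read_camera("side"); i=c["pixels"][100:220,240:360,::-1]
t=read_camera("top")["pixels"][160:280,230:350,::-1]
cv2.imwrite("pics/c1.png",cv2.resize(np.hstack([i,t]),(780,390),interpolation=cv2.INTER_CUBIC))
E
```

```text
7.2 q [ 0.46 -0.08 -0.51  1.84 -0.04  1.37 -0.16] pos [449.9  -4.2 346. ] rpy [1.797e+02 1.000e-01 8.310e+01] F [ 1.2 -1.6 -0.3] M [-0.017 -0.072  0.051] op 0.501 g 0.0
```

View pics/c1.png

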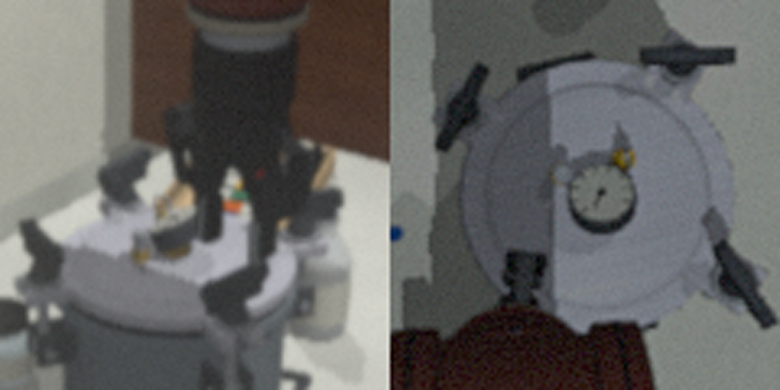

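Knob A turned as intended; its bar is level at about (688,55) in the right panel. The fingers are above knob C. I'll lower, grip and turn.

Request:
move_arm(rows=[[0, [0.001, -0.001, -0.021], [0, 0, 0]], [0, [0, 0, -0.021], [0, 0, 0]], [-1, [0, 0, 0], [0, 0, 0]], [-1, [0, 0, 0], [0, 0, 0]], [-1, [0, 0, 0], [0, 0, 0]], [-1, [0, 0, 0], [0, 0, 0]]])

```text
clock: 8.05
eef_pos: [450.6, -7.5, 302.8]
tcp_rot: [-3.138, 0.001, 1.446]
wrist_force: [-12.2, 0.6, 4.7]
opening: 0.114
grasp_force: 59.4
```

```bash
python3 st.py
```

```text
8.05 q [ 0.46 -0.05 -0.51  1.9  -0.03  1.29 -0.17] pos [450.6  -7.5 302.8] rpy [-179.8    0.    82.9] F [-12.2   0.6   4.7] M [0.117 2.498 0.018] op 0.114 g 59.4
```

Request:
move_arm(rows=[[-1, [0, 0, 0], [0, 0, -5]], [-1, [0, 0, 0], [0, 0, -5]], [-1, [0, 0, 0], [0, 0, -5]], [-1, [0, 0, 0], [0, 0, -5]], [-1, [0, 0, 0], [0, 0, -4]], [-1, [0, 0, 0], [0, 0, -2]], [-1, [0, 0, 0], [0, 0, -1]], [-1, [0, 0, 0], [0, 0, -1]]])

```text
clock: 9.05
eef_pos: [450.3, -7.4, 302.4]
tcp_rot: [-3.138, 0.003, 0.957]
wrist_force: [-13.5, 0.9, 4.0]
opening: 0.114
grasp_force: 59.2
```

```bash
python3 st.py
```

```text
9.05 q [ 0.47 -0.05 -0.53  1.9  -0.03  1.29 -0.66] pos [450.3  -7.4 302.4] rpy [-179.8    0.2   54.9] F [-13.5   0.9   4. ] M [0.063 2.613 0.1  ] op 0.114 g 59.2
```

Request:
move_arm(rows=[[-1, [-0.001, 0, 0], [0, 0, -4]], [-1, [0, 0, 0], [0, 0, -3]], [-1, [0, 0, 0], [0, 0, -1]], [-1, [0, 0, 0], [0, 0, -1]], [-1, [0, 0, 0], [0, 0, -1]]])

```text
clock: 9.68
eef_pos: [449.9, -7.4, 302.4]
tcp_rot: [-3.139, 0.002, 0.783]
wrist_force: [-7.8, 1.6, 0.2]
opening: 0.12
grasp_force: 58.7
```

```bash
python3 st.py
```

```text
9.68 q [ 0.48 -0.05 -0.53  1.9  -0.03  1.29 -0.84] pos [449.9  -7.4 302.4] rpy [-1.799e+02  1.000e-01  4.490e+01] F [-7.8  1.6  0.2] M [0.107 1.555 0.215] op 0.12 g 58.7
```

Request:
move_arm(rows=[[-1, [-0.001, 0, 0], [0, 0, -3]], [-1, [0, 0, 0], [0, 0, -1]], [-1, [0, 0, 0], [0, 0, -1]], [-1, [0, 0, 0], [0, 0, -1]]])

```text
clock: 10.18
eef_pos: [449.6, -7.4, 302.3]
tcp_rot: [-3.141, 0.001, 0.678]
wrist_force: [-5.6, 1.6, -1.3]
opening: 0.117
grasp_force: 59.1
```

```bash
python3 st.py
```

```text
10.18 q [ 0.48 -0.05 -0.53  1.9  -0.03  1.29 -0.94] pos [449.6  -7.4 302.3] rpy [-180.     0.    38.9] F [-5.6  1.6 -1.3] M [0.234 1.014 0.251] op 0.117 g 59.1
```

Request:
move_arm(rows=[[0, [0, 0, 0], [0, 0, 0]], [0, [0, 0, 0], [0, 0, 0]], [0, [0, 0, 0.03], [0, 0, 0]], [0, [0, 0, 0.02], [0, 0, 0]], [0, [0.01, -0.041, 0], [0, 0, -2]], [0, [0.01, -0.041, 0], [0, 0, -2]], [0, [0.01, -0.041, 0], [0, 0, -2]], [0, [0.009, -0.041, 0], [0, 0, 0]], [0, [0, 0, -0.01], [0, 0, 0]], [0, [0, 0, 0], [0, 0, 0]]])

```text
clock: 11.42
eef_pos: [488.7, -171.2, 341.3]
tcp_rot: [-3.14, 0.0, 0.574]
wrist_force: [-0.3, 0.6, -0.5]
opening: 0.499
grasp_force: 0.0
```

```bash
python3 st.py
```

```text
11.43 q [ 0.61  0.07 -0.38  1.71  0.03  1.37 -0.77] pos [ 488.7 -171.2  341.3] rpy [-179.9    0.    32.9] F [-0.3  0.6 -0.5] M [-0.009  0.054  0.001] op 0.499 g 0.0
```

Request:
move_arm(rows=[[0, [0, -0.001, -0.019], [0, 0, 0]], [0, [0, 0, -0.019], [0, 0, 0]], [-1, [0, 0, 0], [0, 0, 0]], [-1, [0, 0, 0], [0, 0, 0]], [-1, [0, 0, 0], [0, 0, 0]], [-1, [0, 0, 0], [0, 0, 0]]])

```text
clock: 12.18
eef_pos: [489.0, -171.8, 305.0]
tcp_rot: [-3.142, -0.001, 0.574]
wrist_force: [-5.0, 5.7, 5.6]
opening: 0.114
grasp_force: 59.4
```

```bash
python3 st.py
```

```text
12.18 q [ 0.61  0.09 -0.38  1.76  0.03  1.3  -0.77] pos [ 489.  -171.8  305. ] rpy [-180.    -0.    32.9] F [-5.   5.7  5.6] M [0.937 0.911 0.046] op 0.114 g 59.4
```

Request:
move_arm(rows=[[-1, [0, 0, 0], [0, 0, -5]], [-1, [0, 0, 0], [0, 0, -5]], [-1, [0, 0, 0], [0, 0, -5]], [-1, [0, 0, 0], [0, 0, -5]], [-1, [0, 0, 0], [0, 0, -4]], [-1, [0, 0, 0], [0, 0, -2]], [-1, [0, 0, 0], [0, 0, -1]], [-1, [0, 0, 0], [0, 0, -1]]])

```text
clock: 13.18
eef_pos: [489.1, -172.3, 304.6]
tcp_rot: [-3.141, -0.001, 0.085]
wrist_force: [-2.6, 4.6, 5.0]
opening: 0.114
grasp_force: 59.4
```

```bash
python3 st.py
```

```text
13.18 q [ 0.59  0.09 -0.36  1.76  0.03  1.3  -1.26] pos [ 489.1 -172.3  304.6] rpy [-180.    -0.     4.9] F [-2.6  4.6  5. ] M [ 0.925  0.65  -0.005] op 0.114 g 59.4
```

Request:
move_arm(rows=[[-1, [0, 0, 0], [0, 0, -5]], [-1, [0, 0, 0], [0, 0, -5]], [-1, [0, 0, 0], [0, 0, -5]], [-1, [0, 0, 0], [0, 0, -3]], [-1, [0, 0, 0], [0, 0, -2]], [-1, [0, 0, 0], [0, 0, -1]], [-1, [0, 0, 0], [0, 0, -1]]])

```text
clock: 14.05
eef_pos: [489.0, -172.5, 304.4]
tcp_rot: [-3.142, -0.001, -0.299]
wrist_force: [-2.7, 3.4, 5.1]
opening: 0.114
grasp_force: 59.5
```

```bash
python3 st.py
```

```text
14.05 q [ 0.58  0.09 -0.34  1.77  0.03  1.29 -1.64] pos [ 489.  -172.5  304.4] rpy [-180.    -0.   -17.1] F [-2.7  3.4  5.1] M [0.689 0.638 0.212] op 0.114 g 59.5
```

Request:
move_arm(rows=[[-1, [0, 0, 0], [0, 0, -2]], [-1, [0, 0, 0], [0, 0, -1]], [-1, [0, 0, 0], [0, 0, -1]], [-1, [0, 0, 0], [0, 0, -1]]])

```text
clock: 14.55
eef_pos: [489.0, -172.6, 304.3]
tcp_rot: [-3.142, -0.001, -0.386]
wrist_force: [-2.9, 2.7, 5.1]
opening: 0.118
grasp_force: 59.4
```

```bash
python3 st.py
```

```text
14.55 q [ 0.57  0.09 -0.34  1.77  0.03  1.29 -1.73] pos [ 489.  -172.6  304.3] rpy [-180.    -0.   -22.1] F [-2.9  2.7  5.1] M [0.604 0.589 0.215] op 0.118 g 59.4
```

Request:
move_arm(rows=[[-1, [0, 0, 0], [0, 0, -1]], [-1, [0, 0, 0], [0, 0, -1]], [-1, [0, 0, 0], [0, 0, -1]], [-1, [0, 0, 0], [0, 0, -1]]])

```text
clock: 15.05
eef_pos: [489.0, -172.6, 304.3]
tcp_rot: [3.142, -0.001, -0.456]
wrist_force: [-3.2, 3.8, 4.8]
opening: 0.112
grasp_force: 59.4
```

```bash
python3 st.py
```

```text
15.05 q [ 0.57  0.09 -0.33  1.77  0.03  1.29 -1.8 ] pos [ 489.  -172.6  304.3] rpy [180.   -0.  -26.1] F [-3.2  3.8  4.8] M [0.585 0.608 0.316] op 0.112 g 59.4
```

Request:
move_arm(rows=[[0, [0, 0, 0], [0, 0, 0]], [0, [0, 0, 0], [0, 0, 0]], [0, [0, 0, 0.03], [0, 0, 0]], [0, [0, 0, 0.03], [0, 0, 6]], [0, [0.008, 0.014, 0], [0, 0, 10]], [0, [0.008, 0.014, 0], [0, 0, 10]], [0, [0.008, 0.014, 0], [0, 0, 10]], [0, [0.008, 0.014, 0], [0, 0, 10]], [0, [0.008, 0.014, 0], [0, 0, 10]], [0, [0.008, 0.014, 0], [0, 0, 10]]])

```text
clock: 16.3
eef_pos: [537.2, -88.6, 363.8]
tcp_rot: [3.141, 0.0, 0.701]
wrist_force: [-0.5, 0.2, -0.0]
opening: 0.501
grasp_force: 0.0
```

Request:
move_arm(rows=[[0, [0.008, 0.012, 0], [0, 0, 10]], [0, [0.008, 0.012, 0], [0, 0, 10]], [0, [0.008, 0.012, 0], [0, 0, 10]], [0, [0.008, 0.012, 0], [0, 0, 10]], [0, [0.008, 0.012, 0], [0, 0, 10]], [0, [0.008, 0.012, 0], [0, 0, 10]], [0, [0.008, 0.012, 0], [0, 0, 10]], [0, [0.008, 0.012, 0], [0, 0, 10]], [0, [0.008, 0.012, 0], [0, 0, 10]], [0, [0.006, 0.012, 0], [0, 0, 10]]])

```text
clock: 17.55
eef_pos: [615.3, 31.3, 363.6]
tcp_rot: [-3.142, 0.0, 2.446]
wrist_force: [1.0, -0.1, -0.7]
opening: 0.5
grasp_force: 0.0
```

```bash
python3 st.py
```

```text
17.55 q [ 0.43  0.32 -0.7   1.43  0.2   1.47  0.6 ] pos [615.3  31.3 363.6] rpy [-180.     0.   140.2] F [ 1.  -0.1 -0.7] M [-0.028  0.048 -0.042] op 0.5 g 0.0
```

Request:
move_arm(rows=[[0, [0, 0, -0.02], [0, 0, 6]], [0, [0, 0, -0.02], [0, 0, 5.4]], [0, [0, 0, -0.01], [0, 0, 0]], [0, [0, 0, -0.01], [0, 0, 0]], [-1, [0, 0, 0], [0, 0, 0]], [-1, [0, 0, 0], [0, 0, 0]], [-1, [0, 0, 0], [0, 0, 0]], [-1, [0, 0, 0], [0, 0, 0]]])

```text
clock: 18.55
eef_pos: [615.1, 31.4, 304.6]
tcp_rot: [3.141, 0.001, 2.64]
wrist_force: [-0.2, 0.2, 1.1]
opening: 0.115
grasp_force: 59.5
```

```bash
python3 st.py
```

```text
18.55 q [ 0.45  0.35 -0.73  1.52  0.23  1.36  0.77] pos [615.1  31.4 304.6] rpy [1.800e+02 1.000e-01 1.512e+02] F [-0.2  0.2  1.1] M [0.05  0.004 0.013] op 0.115 g 59.5
```

Request:
move_arm(rows=[[-1, [0, 0, 0], [0, 0, -5]], [-1, [0, 0, 0], [0, 0, -5]], [-1, [0, 0, 0], [0, 0, -5]], [-1, [0, 0, 0], [0, 0, -5]], [-1, [0, 0, 0], [0, 0, -4]], [-1, [0, 0, 0], [0, 0, -2]], [-1, [0, 0, 0], [0, 0, -1]], [-1, [0, 0, 0], [0, 0, -1]]])

```text
clock: 19.55
eef_pos: [615.1, 31.5, 304.3]
tcp_rot: [3.141, 0.0, 2.151]
wrist_force: [2.0, 1.1, 2.3]
opening: 0.116
grasp_force: 59.7
```

```bash
python3 st.py
```

```text
19.55 q [ 0.39  0.33 -0.65  1.52  0.2   1.35  0.31] pos [615.1  31.5 304.3] rpy [180.    0.  123.2] F [2.  1.1 2.3] M [ 0.122 -0.449  0.163] op 0.116 g 59.7
```

Request:
move_arm(rows=[[-1, [0, 0, 0], [0, 0, -4]], [-1, [0, 0, 0], [0, 0, -2]], [-1, [0, 0, 0], [0, 0, -1]], [-1, [0, 0, 0], [0, 0, -1]], [-1, [0, 0, 0], [0, 0, -1]]])

```text
clock: 20.18
eef_pos: [615.1, 31.4, 304.2]
tcp_rot: [3.141, 0.0, 1.994]
wrist_force: [3.8, 1.1, 4.5]
opening: 0.116
grasp_force: 60.0
```

```bash
python3 st.py
```

```text
20.18 q [ 0.37  0.33 -0.62  1.53  0.19  1.35  0.15] pos [615.1  31.4 304.2] rpy [180.    0.  114.2] F [3.8 1.1 4.5] M [ 0.174 -0.926  0.335] op 0.116 g 60.0
```

All four knobs are snug. I'll hold briefly, then start round two on this knob (order B, D, A, C).

Request:
move_arm(rows=[[-1, [0, 0, 0], [0, 0, 0]], [-1, [0, 0, 0], [0, 0, 0]], [-1, [0, 0, 0], [0, 0, 0]], [-1, [0, 0, 0], [0, 0, -5]], [-1, [0, 0, 0], [0, 0, -5]], [-1, [0, 0, 0], [0, 0, -5]], [-1, [0, 0, 0], [0, 0, -5]], [-1, [0, 0, 0], [0, 0, -3]], [-1, [0, 0, 0], [0, 0, -1]], [-1, [0, 0, 0], [0, 0, -1]]], squeeze=80)

```text
clock: 21.42
eef_pos: [615.1, 31.5, 304.0]
tcp_rot: [3.141, -0.0, 1.558]
wrist_force: [5.2, 1.3, 3.3]
opening: 0.108
grasp_force: 81.4
```

```bash
python3 st.py
```

```text
21.43 q [ 0.33  0.32 -0.56  1.53  0.17  1.35 -0.26] pos [615.1  31.5 304. ] rpy [180.   -0.   89.3] F [5.2 1.3 3.3] M [ 0.225 -1.011  0.588] op 0.108 g 81.4
```

Request:
move_arm(rows=[[-1, [0, 0, 0], [0, 0, -5]], [-1, [0, 0, 0], [0, 0, -4]], [-1, [0, 0, 0], [0, 0, -2]], [-1, [0, 0, 0], [0, 0, -1]], [-1, [0, 0, 0], [0, 0, -1]], [-1, [0, 0, 0], [0, 0, -1]]])

```text
clock: 22.18
eef_pos: [615.1, 31.5, 303.9]
tcp_rot: [3.141, -0.0, 1.314]
wrist_force: [5.1, 0.5, 3.4]
opening: 0.111
grasp_force: 81.7
```

```bash
python3 st.py
```

```text
22.18 q [ 0.3   0.31 -0.53  1.53  0.16  1.34 -0.5 ] pos [615.1  31.5 303.9] rpy [180.   -0.   75.3] F [5.1 0.5 3.4] M [ 0.192 -1.134  0.776] op 0.111 g 81.7
```

Request:
move_arm(rows=[[0, [0, 0, 0], [0, 0, 0]], [0, [0, 0, 0], [0, 0, 0]], [0, [0, 0, 0.03], [0, 0, 0]], [0, [0, 0, 0.03], [0, 0, 6]], [0, [-0.014, -0.023, 0], [0, 0, 8]], [0, [-0.014, -0.023, 0], [0, 0, 8]], [0, [-0.014, -0.023, 0], [0, 0, 8]], [0, [-0.014, -0.023, 0], [0, 0, 8]], [0, [-0.014, -0.023, 0], [0, 0, 8]], [0, [-0.014, -0.023, 0], [0, 0, 8]]])

```text
clock: 23.42
eef_pos: [529.8, -107.5, 363.4]
tcp_rot: [-3.14, -0.001, 2.26]
wrist_force: [-0.5, -0.3, -0.4]
opening: 0.497
grasp_force: 0.0
```

Request:
move_arm(rows=[[0, [-0.014, -0.022, 0], [0, 0, 8]], [0, [-0.014, -0.022, 0], [0, 0, 8]], [0, [-0.014, -0.022, 0], [0, 0, 8]], [0, [0, 0, -0.02], [0, 0, 0.5]], [0, [0, 0, -0.01], [0, 0, 0]], [0, [0, 0, 0], [0, 0, 0]]])

```text
clock: 24.18
eef_pos: [488.5, -172.2, 333.1]
tcp_rot: [-3.141, -0.002, 2.684]
wrist_force: [-0.4, 0.6, -0.4]
opening: 0.499
grasp_force: 0.0
```

```bash
python3 st.py
```

```text
24.18 q [ 0.74  0.08 -0.51  1.71  0.04  1.36  1.33] pos [ 488.5 -172.2  333.1] rpy [-1.800e+02 -1.000e-01  1.538e+02] F [-0.4  0.6 -0.4] M [-0.032 -0.016  0.024] op 0.499 g 0.0
```

Request:
move_arm(rows=[[0, [0, 0, -0.015], [0, 0, 0]], [0, [0, 0, -0.014], [0, 0, 0]], [-1, [0, 0, 0], [0, 0, 0]], [-1, [0, 0, 0], [0, 0, 0]], [-1, [0, 0, 0], [0, 0, 0]], [-1, [0, 0, 0], [0, 0, 0]]])

```text
clock: 24.92
eef_pos: [488.9, -172.5, 305.1]
tcp_rot: [3.142, 0.0, 2.684]
wrist_force: [-0.5, 1.1, -1.2]
opening: 0.109
grasp_force: 78.8
```

```bash
python3 st.py
```

```text
24.93 q [ 0.74  0.1  -0.52  1.76  0.05  1.3   1.33] pos [ 488.9 -172.5  305.1] rpy [180.    0.  153.8] F [-0.5  1.1 -1.2] M [0.212 0.172 0.172] op 0.109 g 78.8
```

Request:
move_arm(rows=[[-1, [0, 0, 0], [0, 0, -5]], [-1, [0, 0, 0], [0, 0, -5]], [-1, [0, 0, 0], [0, 0, -5]], [-1, [0, 0, 0], [0, 0, -5]], [-1, [0, 0, 0], [0, 0, -3]], [-1, [0, 0, 0], [0, 0, -1]], [-1, [0, 0, 0], [0, 0, -1]]])

```text
clock: 25.8
eef_pos: [488.7, -172.7, 304.9]
tcp_rot: [-3.141, -0.0, 2.247]
wrist_force: [-1.9, -0.7, -0.5]
opening: 0.106
grasp_force: 79.8
```

```bash
python3 st.py
```

```text
25.8 q [ 0.72  0.1  -0.49  1.76  0.05  1.3   0.89] pos [ 488.7 -172.7  304.9] rpy [-180.    -0.   128.8] F [-1.9 -0.7 -0.5] M [-0.009  0.449  0.848] op 0.106 g 79.8
```

Request:
move_arm(rows=[[-1, [0, 0, 0], [0, 0, -0.5]], [-1, [0, 0, 0], [0, 0, -0.5]], [-1, [0, 0, 0], [0, 0, -0.5]]])

```text
clock: 26.18
eef_pos: [488.7, -172.7, 304.8]
tcp_rot: [-3.141, -0.0, 2.221]
wrist_force: [-3.3, -0.6, -1.2]
opening: 0.111
grasp_force: 79.7
```

```bash
python3 st.py; python3 st.py
```

```text
26.18 q [ 0.72  0.1  -0.49  1.76  0.05  1.3   0.87] pos [ 488.7 -172.7  304.8] rpy [-180.    -0.   127.2] F [-3.3 -0.6 -1.2] M [-0.062  0.665  0.779] op 0.111 g 79.7
26.18 q [ 0.72  0.1  -0.49  1.76  0.05  1.3   0.87] pos [ 488.7 -172.7  304.8] rpy [-180.    -0.   127.2] F [-3.3 -0.6 -1.2] M [-0.062  0.665  0.779] op 0.111 g 79.7
```

Request:
move_arm(rows=[[0, [0, 0, 0], [0, 0, 0]], [0, [0, 0, 0], [0, 0, 0]], [0, [0, 0, 0.03], [0, 0, 0]], [0, [0, 0, 0.03], [0, 0, 0]], [0, [0.033, 0.008, 0], [0, 0, -7.5]], [0, [0.033, 0.008, 0], [0, 0, -7.5]], [0, [0.033, 0.008, 0], [0, 0, -7.5]], [0, [0.033, 0.008, 0], [0, 0, -7.5]], [0, [0.033, 0.007, 0], [0, 0, -7.4]], [0, [0, 0, -0.03], [0, 0, 0]]])

```text
clock: 27.42
eef_pos: [656.7, -132.1, 336.0]
tcp_rot: [3.137, -0.001, 1.568]
wrist_force: [-0.2, -0.4, -1.3]
opening: 0.502
grasp_force: 0.0
```

```bash
python3 st.py
```

```text
27.43 q [ 0.47  0.4  -0.47  1.34  0.18  1.44  0.01] pos [ 656.7 -132.1  336. ] rpy [ 1.797e+02 -1.000e-01  8.980e+01] F [-0.2 -0.4 -1.3] M [-0.047  0.079 -0.023] op 0.502 g 0.0
```

Request:
move_arm(rows=[[0, [0, 0, -0.014], [0, 0, 0]], [0, [0, 0, -0.014], [0, 0, 0]], [-1, [0, 0, 0], [0, 0, 0]], [-1, [0, 0, 0], [0, 0, 0]], [-1, [0, 0, 0], [0, 0, 0]], [-1, [0, 0, 0], [0, 0, 0]]])

```text
clock: 28.18
eef_pos: [653.6, -133.9, 308.0]
tcp_rot: [3.141, 0.001, 1.568]
wrist_force: [-5.2, -1.1, 5.4]
opening: 0.105
grasp_force: 79.8
```

```bash
python3 st.py
```

```text
28.18 q [ 0.48  0.41 -0.47  1.39  0.18  1.39  0.01] pos [ 653.6 -133.9  308. ] rpy [180.    0.   89.8] F [-5.2 -1.1  5.4] M [-0.074  1.247  0.09 ] op 0.105 g 79.8
```

Request:
move_arm(rows=[[-1, [0, 0, 0], [0, 0, -5]], [-1, [0, 0, 0], [0, 0, -5]], [-1, [0, 0, 0], [0, 0, -5]], [-1, [0, 0, 0], [0, 0, -5]], [-1, [0, 0, 0], [0, 0, -3]], [-1, [0, 0, 0], [0, 0, -1]], [-1, [0, 0, 0], [0, 0, -1]], [-1, [0, 0, 0], [0, 0, -1]]])

```text
clock: 29.18
eef_pos: [653.6, -133.9, 307.8]
tcp_rot: [3.141, 0.001, 1.114]
wrist_force: [-5.9, -0.6, 5.0]
opening: 0.106
grasp_force: 79.7
```

```bash
python3 st.py
```

```text
29.18 q [ 0.43  0.4  -0.4   1.39  0.15  1.38 -0.43] pos [ 653.6 -133.9  307.8] rpy [180.    0.   63.8] F [-5.9 -0.6  5. ] M [-0.212  1.101  0.353] op 0.106 g 79.7
```

Request:
move_arm(rows=[[-1, [0, 0, 0], [0, 0, -5]], [-1, [0, 0, 0], [0, 0, -5]], [-1, [0, 0, 0], [0, 0, -5]], [-1, [0, 0, 0], [0, 0, -4]], [-1, [0, 0, 0], [0, 0, -2]], [-1, [0, 0, 0], [0, 0, -1]], [-1, [0, 0, 0], [0, 0, -1]], [-1, [0, 0, 0], [0, 0, -1]]])

```text
clock: 30.18
eef_pos: [653.6, -133.9, 307.6]
tcp_rot: [3.141, 0.001, 0.696]
wrist_force: [-4.6, -1.0, 3.2]
opening: 0.112
grasp_force: 79.9
```

```bash
python3 st.py
```

```text
30.18 q [ 0.38  0.39 -0.33  1.4   0.13  1.38 -0.83] pos [ 653.6 -133.9  307.6] rpy [180.    0.   39.9] F [-4.6 -1.   3.2] M [-0.269  1.11   0.646] op 0.112 g 79.9
```

Request:
move_arm(rows=[[-1, [0, 0, 0], [0, 0, -4]], [-1, [0, 0, 0], [0, 0, -2]], [-1, [0, 0, 0], [0, 0, -1]], [-1, [0, 0, 0], [0, 0, -1]], [-1, [0, 0, 0], [0, 0, -1]]])

```text
clock: 30.8
eef_pos: [653.6, -133.9, 307.5]
tcp_rot: [3.141, 0.001, 0.539]
wrist_force: [-4.1, -0.8, 2.5]
opening: 0.104
grasp_force: 80.1
```

```bash
python3 st.py
```

```text
30.8 q [ 0.36  0.39 -0.31  1.4   0.12  1.37 -0.98] pos [ 653.6 -133.9  307.5] rpy [180.    0.   30.9] F [-4.1 -0.8  2.5] M [-0.312  1.087  0.784] op 0.104 g 80.1
```

Request:
move_arm(rows=[[0, [0, 0, 0], [0, 0, 0]], [0, [0, 0, 0], [0, 0, 0]], [0, [0, 0, 0.03], [0, 0, 0]], [0, [0, 0, 0.03], [0, 0, 0]], [0, [-0.041, 0.026, 0], [0, 0, 2]], [0, [-0.041, 0.025, 0], [0, 0, 2]], [0, [-0.041, 0.025, 0], [0, 0, 2]], [0, [-0.041, 0.025, 0], [0, 0, 2]], [0, [-0.041, 0.025, 0], [0, 0, 0]], [0, [0, 0, -0.03], [0, 0, 0]]])

```text
clock: 32.05
eef_pos: [448.2, -5.5, 339.4]
tcp_rot: [3.136, -0.004, 0.681]
wrist_force: [-0.4, -0.4, -1.3]
opening: 0.502
grasp_force: 0.0
```

```bash
python3 st.py
```

```text
32.05 q [ 0.36 -0.09 -0.41  1.86 -0.03  1.36 -0.94] pos [448.2  -5.5 339.4] rpy [179.7  -0.2  39. ] F [-0.4 -0.4 -1.3] M [-0.007 -0.022  0.036] op 0.502 g 0.0
```

Request:
move_arm(rows=[[0, [0, 0, -0.016], [0, 0, 0]], [0, [0, 0, -0.016], [0, 0, 0]], [-1, [0, 0, 0], [0, 0, 0]], [-1, [0, 0, 0], [0, 0, 0]], [-1, [0, 0, 0], [0, 0, 0]], [-1, [0, 0, 0], [0, 0, 0]]])

```text
clock: 32.8
eef_pos: [449.1, -7.5, 305.3]
tcp_rot: [3.141, -0.001, 0.678]
wrist_force: [-0.6, 0.0, 1.2]
opening: 0.112
grasp_force: 79.0
```

```bash
python3 st.py
```

```text
32.8 q [ 0.35 -0.06 -0.41  1.91 -0.03  1.29 -0.94] pos [449.1  -7.5 305.3] rpy [180.   -0.   38.9] F [-0.6  0.   1.2] M [0.194 0.226 0.111] op 0.112 g 79.0
```

Request:
move_arm(rows=[[-1, [0, 0, 0], [0, 0, -5]], [-1, [0, 0, 0], [0, 0, -5]], [-1, [0, 0, 0], [0, 0, -5]], [-1, [0, 0, 0], [0, 0, -5]], [-1, [0, 0, 0], [0, 0, -3]], [-1, [0, 0, 0], [0, 0, -1]], [-1, [0, 0, 0], [0, 0, -1]], [-1, [0, 0, 0], [0, 0, -1]]])

```text
clock: 33.8
eef_pos: [448.9, -7.2, 305.1]
tcp_rot: [-3.141, -0.0, 0.224]
wrist_force: [-2.7, 4.5, 2.8]
opening: 0.107
grasp_force: 79.4
```

```bash
python3 st.py
```

```text
33.8 q [ 0.37 -0.06 -0.43  1.9  -0.03  1.29 -1.4 ] pos [448.9  -7.2 305.1] rpy [-180.    -0.    12.9] F [-2.7  4.5  2.8] M [0.851 0.622 0.477] op 0.107 g 79.4
```

Request:
move_arm(rows=[[-1, [0, 0, 0], [0, 0, -5]], [-1, [0, 0, 0], [0, 0, -5]], [-1, [0, 0, 0], [0, 0, -4]], [-1, [0, 0, 0], [0, 0, -2]], [-1, [0, 0, 0], [0, 0, -1]], [-1, [0, 0, 0], [0, 0, -1]], [-1, [0, 0, 0], [0, 0, -1]]])

```text
clock: 34.67
eef_pos: [448.8, -6.9, 305.0]
tcp_rot: [-3.141, 0.0, -0.107]
wrist_force: [-3.4, 4.9, 2.3]
opening: 0.113
grasp_force: 79.6
```

```bash
python3 st.py
```

```text
34.67 q [ 0.38 -0.06 -0.44  1.9  -0.03  1.29 -1.73] pos [448.8  -6.9 305. ] rpy [-180.     0.    -6.1] F [-3.4  4.9  2.3] M [1.176 0.55  0.741] op 0.113 g 79.6
```

All four knobs read about 0.75 N m. I'll check knob B, tightened first, for relaxation.

Request:
move_arm(rows=[[0, [0, 0, 0], [0, 0, 0]], [0, [0, 0, 0], [0, 0, 0]], [0, [0, 0, 0.03], [0, 0, 0]], [0, [0, 0, 0.03], [0, 0, 9.4]], [0, [0.028, 0.006, 0], [0, 0, 9]], [0, [0.028, 0.006, 0], [0, 0, 9]], [0, [0.028, 0.006, 0], [0, 0, 9]], [0, [0.028, 0.007, 0], [0, 0, 9]], [0, [0.028, 0.007, 0], [0, 0, 9]], [0, [0.027, 0.006, 0], [0, 0, 9]]])

```text
clock: 35.92
eef_pos: [617.0, 29.9, 364.7]
tcp_rot: [3.141, 0.0, 1.003]
wrist_force: [-0.5, -1.2, 0.6]
opening: 0.497
grasp_force: 0.0
```

Request:
move_arm(rows=[[0, [0, 0, 0], [0, 0, 9]], [0, [0, 0, -0.02], [0, 0, 9]], [0, [0, 0, 0], [0, 0, 0]]])

```text
clock: 36.3
eef_pos: [615.5, 29.4, 343.3]
tcp_rot: [-3.139, 0.001, 1.312]
wrist_force: [-0.2, -0.6, 0.4]
opening: 0.498
grasp_force: 0.0
```

```bash
python3 st.py
```

```text
36.3 q [ 0.31  0.3  -0.54  1.47  0.15  1.42 -0.49] pos [615.5  29.4 343.3] rpy [-1.799e+02  1.000e-01  7.510e+01] F [-0.2 -0.6  0.4] M [ 0.026 -0.037  0.003] op 0.498 g 0.0
```

Request:
move_arm(rows=[[0, [0, 0.002, -0.018], [0, 0, 0]], [0, [0, 0, -0.018], [0, 0, 0]], [-1, [0, 0, 0], [0, 0, 0]], [-1, [0, 0, 0], [0, 0, 0]], [-1, [0, 0, 0], [0, 0, 0]], [-1, [0, 0, 0], [0, 0, -1]], [-1, [0, 0, 0], [0, 0, -1]], [-1, [0, 0, 0], [0, 0, -1]], [-1, [0, 0, 0], [0, 0, -0.5]]])

```text
clock: 37.42
eef_pos: [615.7, 32.4, 309.0]
tcp_rot: [-3.141, 0.0, 1.252]
wrist_force: [-5.1, -1.3, 0.3]
opening: 0.108
grasp_force: 79.3
```

```bash
python3 st.py
```

```text
37.42 q [ 0.3   0.31 -0.53  1.52  0.16  1.35 -0.56] pos [615.7  32.4 309. ] rpy [-180.     0.    71.7] F [-5.1 -1.3  0.3] M [-0.18   0.918  0.593] op 0.108 g 79.3
```

Request:
move_arm(rows=[[-1, [0, 0, 0], [0, 0, -4]], [-1, [0, 0, 0], [0, 0, -3]], [-1, [0, 0, 0], [0, 0, -1]], [-1, [0, 0, 0], [0, 0, -1]], [-1, [0, 0, 0], [0, 0, -1]]])

```text
clock: 38.05
eef_pos: [615.8, 32.3, 308.9]
tcp_rot: [-3.142, 0.0, 1.077]
wrist_force: [-3.7, -1.0, 0.3]
opening: 0.105
grasp_force: 79.9
```

```bash
python3 st.py
```

```text
38.05 q [ 0.28  0.31 -0.51  1.52  0.15  1.35 -0.73] pos [615.8  32.3 308.9] rpy [-180.     0.    61.7] F [-3.7 -1.   0.3] M [-0.255  0.87   0.765] op 0.105 g 79.9
```

Request:
move_arm(rows=[[0, [0, 0, 0], [0, 0, 0]], [0, [0, 0, 0], [0, 0, 0]], [0, [0, 0, 0.03], [0, 0, 0]], [0, [0, 0, 0.03], [0, 0, 0]], [0, [-0.016, -0.025, 0], [0, 0, 8]], [0, [-0.016, -0.025, 0], [0, 0, 8]], [0, [-0.016, -0.026, 0], [0, 0, 8]], [0, [-0.016, -0.026, 0], [0, 0, 8]], [0, [-0.016, -0.026, 0], [0, 0, 8]], [0, [-0.016, -0.026, 0], [0, 0, 8]]])

```text
clock: 39.3
eef_pos: [519.6, -122.6, 369.4]
tcp_rot: [3.14, 0.001, 1.92]
wrist_force: [0.0, 0.1, 0.2]
opening: 0.497
grasp_force: 0.0
```

Request:
move_arm(rows=[[0, [-0.016, -0.025, 0], [0, 0, 8]], [0, [-0.015, -0.025, 0], [0, 0, 8]], [0, [0, 0, -0.02], [0, 0, 0]], [0, [0, 0, 0], [0, 0, 0]]])

```text
clock: 39.8
eef_pos: [488.5, -171.8, 348.2]
tcp_rot: [-3.141, -0.001, 2.194]
wrist_force: [-0.1, -0.1, 0.8]
opening: 0.5
grasp_force: 0.0
```

```bash
python3 st.py
```

```text
39.8 q [ 0.69  0.07 -0.46  1.69  0.03  1.38  0.85] pos [ 488.5 -171.8  348.2] rpy [-1.800e+02 -1.000e-01  1.257e+02] F [-0.1 -0.1  0.8] M [ 0.012 -0.016  0.008] op 0.5 g 0.0
```

Request:
move_arm(rows=[[0, [0, -0.001, -0.021], [0, 0, 1.5]], [0, [0, 0, -0.021], [0, 0, 0]], [-1, [0, 0, 0], [0, 0, 0]], [-1, [0, 0, 0], [0, 0, 0]], [-1, [0, 0, 0], [0, 0, 0]], [-1, [0, 0, 0], [0, 0, -1]], [-1, [0, 0, 0], [0, 0, -1]], [-1, [0, 0, 0], [0, 0, -1]], [-1, [0, 0, 0], [0, 0, -0.5]]])

```text
clock: 40.92
eef_pos: [488.8, -172.8, 308.2]
tcp_rot: [-3.141, 0.001, 2.16]
wrist_force: [-5.7, -0.8, 5.0]
opening: 0.106
grasp_force: 79.5
```

```bash
python3 st.py
```

```text
40.92 q [ 0.69  0.09 -0.46  1.76  0.04  1.3   0.81] pos [ 488.8 -172.8  308.2] rpy [-1.800e+02  1.000e-01  1.238e+02] F [-5.7 -0.8  5. ] M [-0.031  1.113  0.69 ] op 0.106 g 79.5
```

Request:
move_arm(rows=[[0, [0, 0, 0], [0, 0, 0]], [0, [0, 0, 0], [0, 0, 0]], [0, [0, 0, 0.03], [0, 0, 0]], [0, [0, 0, 0.03], [0, 0, 0]], [0, [0, -0.02, 0.03], [0, 0, 0]], [0, [0, -0.02, 0.03], [0, 0, 0]], [0, [0, 0, 0], [0, 0, 0]], [0, [0, 0, 0], [0, 0, 0]], [0, [0, 0, 0], [0, 0, 0]]])

```text
clock: 42.05
eef_pos: [488.8, -211.8, 426.0]
tcp_rot: [-3.141, -0.001, 2.161]
wrist_force: [-0.1, -0.2, 0.1]
opening: 0.5
grasp_force: 0.0
```

```bash
python3 st.py; python3 - <<'E'
from bench import read_camera
import cv2
cv2.imwrite("pics/end.png",read_camera("side")["pixels"][:,:,::-1])
E
```

```text
42.05 q [ 0.72  0.08 -0.43  1.53  0.03  1.54  0.89] pos [ 488.8 -211.8  426. ] rpy [-1.800e+02 -1.000e-01  1.238e+02] F [-0.1 -0.2  0.1] M [ 0.044 -0.004  0.026] op 0.5 g 0.0
```

View pics/end.png

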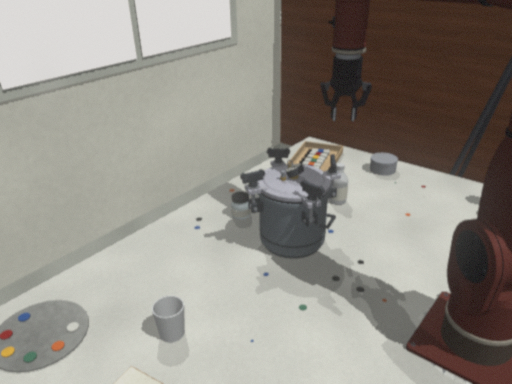

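The gripper is clear at (345,100). The jar (241,207), cup (170,318) and bottle (341,188) are where they were. I'll hand the job in.

```bash
python3 -c "
from bench import robot
print(robot.close_job())"
```

```text
the job is handed in; nothing more can be done
None
```

I tightened all four knobs in cross order, snug first and then to about 0.7–0.8 N m at last reading (two topped up slightly at the end), left the jar, cup and bottle in place, released everything, and handed the job in at about 42 s; no verdict came back.

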